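# Measure a carton in the stockroom gauge

## Task

Measure the big flat cardboard carton in the gauge: push it along the bench until it sits square in the corner, flat against both the long rail and the fixed end stop, and push the sliding cursor along the rail until its blade rests against the carton's other end. Only push, with the fingers: do not lift, tip or carry the carton. Leave all the other things where they stand, and finish with the hand clear.

Things in the scene. Friction and masses are not known exactly. Their poses are not given: they have to be found in the camera images.
- gauge: Carton gauge, fixed to the bench: an aluminium rail with an end stop and a cursor. Axes: x away from the robot, across the rail; y left along it; z up. Origin: on the bench at the foot of the rail's front face (x = 0, the face towards the robot, which the carton goes against). Rail 30 mm thick, 40 mm high, from y = -230 to +330 mm. Carton at home: centre x = -50, y = -125 mm, axes parallel.
- corner (a point): Foot of the gauge's corner, on the bench, where the rail's front face meets the end stop's face (gauge x = 0, y = -200 mm). The dark steel end stop is a bar 25 mm thick, 45 mm high, standing out 130 mm from the rail towards the robot; its stop face looks left, to gauge +y. Axes as the gauge's.
- carton: Closed cardboard carton to be measured, the largest loose thing on the bench: 100 mm (its x) by 150 mm (its y) by 60 mm high, 0.22 to 0.42 kg, slides on the bench. Its 150 mm side goes against the rail. Origin: centre of its underside; z up. Starts between end stop and cursor, 10 to 80 mm short of the rail, turned up to 0.3 rad from the gauge's axes.
- cursor (a joint): Travel in m of the grey plastic cursor along the rail, towards the end stop (gauge -y). 0 puts the blade's measuring face at gauge y = +200 mm; value q puts it at 200 mm - q. Travel 0 to 0.34; about 0.25 when it rests against the carton at home. It slides with about 1.5 N of friction and stays where it is left.
- cursor_face (a point): Point on the cursor blade's measuring face (towards the end stop), 60 mm in front of the rail, 30 mm up. Axes as the gauge's. Blade: upright plate 12 mm thick, from the rail 130 mm towards the robot, 4 to 50 mm above the bench; push it on its outer (+y) face. On the rail, outside the blade, a saddle 50 mm long, 10 mm proud of the rail's front, with a knob 70 mm high.
- bulb_box: Small carton standing on end, 45 x 45 x 90 mm high. It is a bystander: leave it where it stands. Origin: centre of its underside.
- fuse_box: Small flat carton 60 x 45 x 35 mm high. It is a bystander: leave it where it stands. Origin: centre of its underside.
- piston: Aluminium engine piston, a cylinder 52 mm across, 50 mm high. It is a bystander: leave it where it stands. Origin: centre of its underside.
- bearing: Steel ring bearing lying flat, 52 mm across, 16 mm high. It is a bystander: leave it where it stands. Origin: centre of its underside.
- jar: Clear storage jar with a brass-coloured cap, 70 mm across, about 85 mm high, behind the rail. It is a bystander: leave it where it stands. Origin: centre of its underside.
- wrench: Steel wrench 150 mm long lying on the bench to the right. A bystander: leave it where it lies. Origin: near its middle.
- spray_can: Grey can 56 mm across, about 130 mm high, to the left. It is a bystander: leave it where it stands. Origin: centre of its underside.
There are look-alikes about, which are no part of the job. Leave any green or purple look-alike of the carton alone.

How it is judged:
By the outcome, as a careful person would: the job done as asked, in the order asked, and still so for the second after the job is handed in, with the robot touching nothing.
It also fails if it takes over 64 s, if anything falls off the work surface, if the arm or the gripper's body presses on something with over 40 N, if the wrist force passes 120 N, or if a joint passes its speed limit or range.

## Robot

A 7-joint arm with a two-finger parallel gripper is mounted at the origin on the work surface. World frame = base frame: x ahead of the robot, y to its left, z up, the work surface at z = 0. Lengths are in m, angles in rad, forces in N, time in s.
With the tool pointing down it reaches from about 0.4 to 0.9 m from the base axis. Payload 5.5 kg.
Tool frame: the origin (TCP) lies midway between the tips of the shut fingers; the grasp point (between the pads) lies tcp_to_grasp behind it (tcp_to_grasp is the distance from the TCP to the grasp point, in m); z points along the fingers, y is the direction in which the jaws open and shut (so a half turn about z gives the same grasp; the last joint's range is limited). The gripper opens to 92 mm and grips with 3 to 60 N. Pads are 19 mm wide; open, the fingers measure 130 mm over their backs; the gripper's body (75 mm by 190 mm) begins 47 mm behind the grasp point.
Start: joints at [-1.009, 0.501, -0.427, 1.55, 0.221, 1.138, -0.21], TCP at [0.191, 0.621, 0.227] pointing down, gripper open.
Joint ranges: [-2.88, 2.88], [-0.31, 2.03], [-1.54, 1.56], [0.2, 2.42], [-1.41, 4.55], [0.19, 2.02], [-2.57, 2.57]. Speed limits (rad/s): [2.57, 2.57, 3.14, 3.14, 3.14, 3.14, 3.14].

## Interface

Orientations are given as a unit quaternion [x, y, z, w].
In Python, from workcell import * gives the robot as it stands. Calls block until the motion is done:
- reach(position, orientation): joint-space move of the TCP to a pose.
- line_to(position, attitude=None, vel=0.15, max_force=None): straight line of the TCP; attitude=None keeps the orientation; vel is the mean speed in m/s. With max_force (N) it stops when the force on the tool has changed by that much, and returns True; else False.
- goto_joints(angles): joint-space move.
- set_gripper(opening, grasp_force=None): opening from 0.0 (shut) to 1.0 (fully open); grasp_force is the grip in N (None keeps the last); returns when the fingers have stopped.
- hold(seconds).
- solve_ik(position, orientation): joint angles nearest the present ones, or None.
- state(): the state.
- grab_frame(name): name is "scene" or "top"; returns (picture, depth): 400x640x3 uint8, red, green, blue; 400x640 float32, m along the optical axis (not along the pixel's ray), 0 where there is no reading.
- camera_params(name): a dict with "fx", "fy", "cx", "cy" (pixels), "R" (3x3) and "t" (3): a world point X has camera coordinates R X + t. Camera axes: x right, y down, z forward; pixel columns grow to the right and rows downward; lengths in m; the calibration is good to about 2 mm. A picture is of the moment at which its call begins. camera_params takes no time and is no camera call.
A pose or a line that the arm cannot do raises IKError and nothing moves.
- finish_job(): hands the job in, once; it reports no verdict.
The state is a dict: "t": time; "qpos": joint angles; "qd": joint speeds; "joint_torque": joint torques, N m; "tool_pos": TCP position; "ee_rot": TCP orientation; "wrist_force": force on the tool from outside, world axes, zero at the start; "torque": the same for the moment, N m; "width": opening from 0.0 (shut) to 1.0 (fully open).
Only numpy, scipy, OpenCV 4.12 (cv2) and the standard library are available. Lean on these libraries where they do the work, as an engineer would, in place of code of your own. Each camera call takes 0.05 s, during which the arm holds its last target.

## Working session

There is one attempt and no reset: what is moved stays moved. The work goes in short steps, each a Python script; the robot and the scene stay as the last script left them, time stands still between calls to the robot, and variables do not carry over. Pictures are saved under pics/ and viewed, and the job is handed in when it is done.

```bash
ls; mkdir -p pics; cat > h.py <<'E'
from workcell import *
import numpy as np, cv2, json
def snap(n,f):
    p,d=grab_frame(n); np.savez(f'pics/{f}.npz',p=p,d=d); cv2.imwrite(f'pics/{f}.png',p[:,:,::-1]); return p,d
def pts(n,d):
    c=camera_params(n);R=np.array(c['R']);t=np.array(c['t'])
    v,u=np.mgrid[0:d.shape[0],0:d.shape[1]]
    P=np.stack([(u-c['cx'])/c['fx']*d,(v-c['cy'])/c['fy']*d,d],-1)
    return (P-t)@R
E
python3 - <<'E'
from h import *
for n in('scene','top'):
    p,d=snap(n,n+'0'); c=camera_params(n);print(n,c['fx'],-np.array(c['R']).T@c['t'],np.round(c['R'],2).tolist())
print(state())
E
```

```text
pics
scene 376.09546077750684 [1.22859154 0.17267234 0.89970412] [[-0.26, 0.97, -0.01], [0.74, 0.19, -0.64], [-0.62, -0.17, -0.77]]
top 406.13582530188216 [0.23338873 0.00418559 1.39084891] [[-0.02, -1.0, 0.0], [-0.97, 0.02, -0.24], [0.24, -0.01, -0.97]]
{'t': 0.1, 'qpos': array([-1.00878865,  0.50178038, -0.42680646,  1.55133173,  0.22077114,
        1.13831035, -0.21029805]), 'qd': array([-0.00086883, -0.00196612, -0.00028882, -0.00164589, -0.00166449,
       -0.00014096,  0.00218383]), 'joint_torque': array([-1.12129547e-02, -5.67866313e+01, -5.83849043e+00, -2.79909807e+01,
       -6.90804957e-02,  2.40232609e-02,  7.87764520e-05]), 'tool_pos': array([0.19118991, 0.6205825 , 0.2257712 ]), 'ee_rot': array([ 1.48831513e-01,  9.88862167e-01, -8.73488430e-04, -1.78250021e-04]), 'wrist_force': array([-0.0187596 , -0.06280107,  0.07404922]), 'torque': array([-0.03442825,  0.02275656, -0.02007776]), 'width': 0.9989432405360684}
```

View pics/scene0.png

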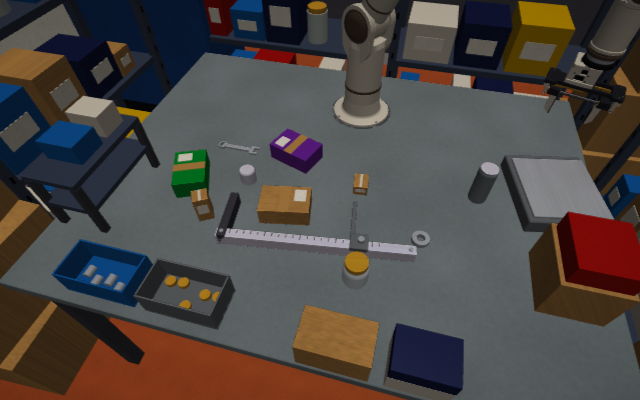

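View pics/top0.png

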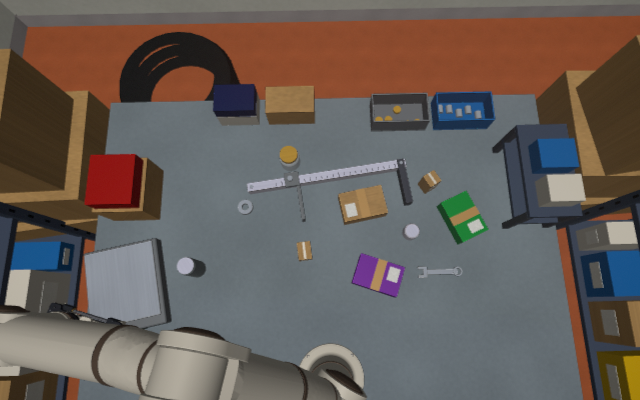

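Both views show the gauge between the stop (top 404,183) and the cursor (top 297,195). Candidates in the top view are:
- brown carton (362,204)
- green look-alike (463,217)
- purple look-alike (379,275)
- wooden-brown box behind the rail (290,105)
- small brown boxes (305,250) and (430,181)

By the description I choose (362,204), which lies between stop and cursor. Next I check it in a close crop and measure it.

```bash
cat > meas.py <<'E'
from h import *
def top_rect(P,p,zlo,zhi,box,mask=None):
    m=(P[...,2]>zlo)&(P[...,2]<zhi)&(P[...,0]>box[0])&(P[...,0]<box[1])&(P[...,1]>box[2])&(P[...,1]<box[3])
    if mask is not None: m&=mask
    return m
def comps(m,P,amin=25):
    n,l,s,c=cv2.connectedComponentsWithStats(m.astype(np.uint8))
    for i in range(1,n):
        if s[i,4]<amin: continue
        q=P[l==i]; r=cv2.minAreaRect(q[:,:2].astype(np.float32)*1000)
        print(np.round(c[i]),s[i,4],'ctr',np.round(r[0]),'size',np.round(r[1]),'ang',round(r[2],1),'z',np.round(np.percentile(q[:,2],[5,50,95]),3))
E
python3 - <<'E'
from meas import *
z=np.load('pics/top0.npz');p,d=z['p'],z['d'];P=pts('top',d)
m=(P[...,2]>.010)&(P[...,2]<.2)&(d>0)&(P[...,0]>.25)&(P[...,0]<.85)&(abs(P[...,1])<.5)
comps(m,P)
print('carton top');comps(m&(P[...,2]>.052)&(P[...,2]<.068),P,15)
print('rail top');comps(m&(P[...,2]>.033)&(P[...,2]<.055),P,15)
cv2.imwrite('pics/crop.png',cv2.resize(p[130:300,220:500],None,fx=2.8,fy=2.8,interpolation=cv2.INTER_CUBIC)[:,:,::-1])
E
```

```text
[450. 124.] 271 ctr [ 845. -449.] size [  9. 100.] ang 0.0 z [0.014 0.051 0.08 ]
[400. 125.] 513 ctr [ 844. -269.] size [201.  10.] ang 89.7 z [0.014 0.052 0.08 ]
[289. 158.] 402 ctr [726. 127.] size [66. 64.] ang 53.7 z [0.021 0.082 0.088]
[335. 179.] 2195 ctr [604. -12.] size [169. 559.] ang 6.7 z [0.019 0.04  0.057]
[429. 181.] 301 ctr [ 629. -355.] size [46. 47.] ang 29.7 z [0.022 0.087 0.094]
[363. 204.] 1409 ctr [ 557. -123.] size [101. 151.] ang 11.2 z [0.033 0.059 0.064]
[460. 216.] 1348 ctr [ 505. -461.] size [150. 103.] ang 23.8 z [0.024 0.059 0.064]
[245. 207.] 130 ctr [563. 283.] size [49. 50.] ang 88.7 z [0.011 0.015 0.019]
[411. 231.] 215 ctr [ 461. -284.] size [49. 51.] ang 42.0 z [0.021 0.047 0.053]
[304. 251.] 256 ctr [405.  78.] size [61. 45.] ang 6.8 z [0.027 0.034 0.039]
[378. 275.] 1498 ctr [ 318. -163.] size [150. 101.] ang 70.5 z [0.054 0.059 0.064]
[191. 267.] 439 ctr [355. 437.] size [53. 53.] ang 49.0 z [0.024 0.124 0.133]
carton top
[450. 122.] 60 ctr [ 844. -449.] size [101.   6.] ang 87.7 z [0.052 0.059 0.067]
[401. 124.] 109 ctr [ 844. -268.] size [  5. 
[... 697 characters left out ...]
 73 ctr [ 844. -448.] size [100.   6.] ang 87.6 z [0.035 0.044 0.053]
[292. 164.] 44 ctr [709. 120.] size [28. 67.] ang 18.3 z [0.037 0.047 0.055]
[339. 178.] 1693 ctr [604. -13.] size [164. 559.] ang 8.0 z [0.035 0.041 0.05 ]
[424. 185.] 28 ctr [ 619. -337.] size [45.  4.] ang 32.5 z [0.036 0.045 0.054]
[450. 223.] 103 ctr [ 486. -418.] size [148.   9.] ang 23.8 z [0.034 0.044 0.054]
[375. 216.] 29 ctr [ 515. -165.] size [ 2. 81.] ang 10.0 z [0.034 0.042 0.053]
[412. 231.] 190 ctr [ 460. -284.] size [50. 49.] ang 88.3 z [0.041 0.048 0.053]
[305. 250.] 171 ctr [405.  78.] size [60. 44.] ang 7.8 z [0.033 0.036 0.039]
[201. 269.] 37 ctr [350. 421.] size [18. 51.] ang 73.2 z [0.035 0.042 0.053]
```

View pics/crop.png

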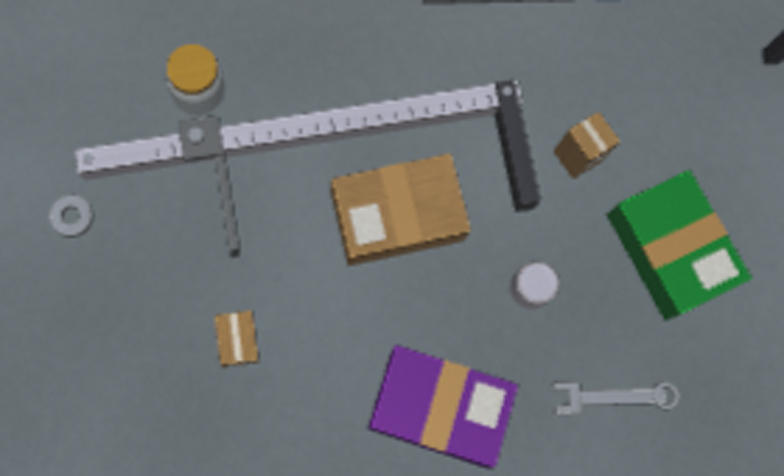

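The crop confirms the brown carton (crop 400,210), 101×151×60 mm. The stop is to its right (515,150) and the blade to its left (228,205). Next I fit the gauge frame.

```bash
python3 - <<'E'
from meas import *
z=np.load('pics/top0.npz');p,d=z['p'],z['d'];P=pts('top',d)
g=cv2.cvtColor(p,cv2.COLOR_RGB2GRAY)
base=(d>0)&(P[...,2]>.036)&(P[...,2]<.044)&(P[...,0]>.58)&(P[...,0]<.72)&(P[...,1]>-.27)&(P[...,1]<.28)
rail=base&(g>120)
n,l,s,c=cv2.connectedComponentsWithStats(rail.astype(np.uint8));print(s[:,4])
q=P[rail][:,:2]
vx,vy,x0,y0=cv2.fitLine(q.astype(np.float32),cv2.DIST_HUBER,0,.001,.001).ravel()
if vy<0:vx,vy=-vx,-vy
a=np.arctan2(-vx,vy);print('yaw deg',np.degrees(a),'pt',x0,y0)
ex=np.array([np.cos(a),np.sin(a)]);ey=np.array([-np.sin(a),np.cos(a)])
c0=np.array([x0,y0]);
L=(q-c0)@ey;T=(q-c0)@ex
print('L pct',np.percentile(L,[0,1,99,100]),'T',np.percentile(T,[1,5,50,95,99]))
mid=(L.min()+L.max())/2
# full extent of the rail incl cursor
st=(d>0)&(P[...,2]>.040)&(P[...,2]<.05)&(g<110)
r=(P[...,:2]-c0)
LL=r@ey;TT=r@ex
print('ystart est from rail +y end:',L.max()-.330)
for lo,hi,nm in((-.35,-.2,'stop'),(.0,.25,'cursor')):
    m=st&(LL>lo)&(LL<hi)&(TT<-.03)&(TT>-.16)&(P[...,2]>.04)
    for k in range(-15,-3,2):
        mm=m&(TT>k/100)&(TT<k/100+.02)
        if mm.sum():print(nm,k,mm.sum(),np.round([LL[mm].min(),LL[mm].max(),np.median(LL[mm]),np.median(P[...,2][mm]),TT[mm].min()],4))
for i in range(-25,30,5):
    mm=rail&(LL>i/100)&(LL<i/100+.05)
    if mm.sum():print(i,np.round([TT[mm].min(),TT[mm].max()],4),mm.sum())
E
```

```text
[255097    652      1    250]
yaw deg 8.144328 pt 0.6660858 -0.0007689542
L pct [-0.26404517 -0.24860228  0.27060547  0.27583486] T [-1.44177598e-02 -1.32019469e-02 -2.79500420e-05  1.31884310e-02
  1.46958884e-02]
ystart est from rail +y end: -0.05416513654127064
stop -15 30 [-0.2777 -0.2537 -0.2659  0.0451 -0.1451]
stop -13 46 [-0.3453 -0.2513 -0.2662  0.0443 -0.1295]
stop -11 43 [-0.3312 -0.2517 -0.2672  0.0458 -0.1097]
stop -9 43 [-0.3224 -0.252  -0.2661  0.0449 -0.0896]
stop -7 31 [-0.2778 -0.2525 -0.2644  0.044  -0.0699]
stop -5 35 [-0.2755 -0.2518 -0.2633  0.0448 -0.0499]
cursor -15 12 [ 0.0955  0.1059  0.1018  0.0475 -0.1445]
cursor -13 8 [ 0.0961  0.1072  0.1011  0.0477 -0.1291]
cursor -11 14 [ 0.0953  0.1068  0.1011  0.0471 -0.1098]
cursor -9 12 [ 0.0955  0.1056  0.0996  0.0477 -0.0889]
cursor -7 10 [ 0.0962  0.1063  0.1013  0.0487 -0.0697]
cursor -5 13 [ 0.0953  0.1071  0.0985  0.0483 -0.0496]
-25 [-0.0155  0.0146] 93
-20 [-0.0147  0.0149] 94
-15 [-0.0152  0.0145] 101
-10 [-0.0145  0.0142] 91
-5 [-0.0136  0.0151] 94
0 [-0.0151  0.0151] 88
5 [-0.0127  0.0158] 85
10 [-0.0138  0.0021] 3
15 [-0.0146  0.0153] 101
20 [-0.0139  0.0148] 100
25 [-0.0149  0.0155] 46
```

```bash
cat >> meas.py <<'E'
from scipy.spatial.transform import Rotation as Ro
YAW=np.radians(8.144);EX=np.array([np.cos(YAW),np.sin(YAW)]);EY=np.array([-np.sin(YAW),np.cos(YAW)])
O=np.array([.66609,-.00077])-.015*EX-.053*EY
def W(x,y,z): return list(O+x*EX+y*EY)+[z]
def G(w): r=np.array(w)[:2]-O; return np.round([r@EX,r@EY],4)
def ori(jaw,s=1):   # jaws along gauge 'y' or 'x'
    yv=s*np.r_[EY if jaw=='y' else EX,0]; z=np.array([0,0,-1.]); x=np.cross(yv,z)
    return list(Ro.from_matrix(np.c_[x,yv,z]).as_quat())
def report(f,pic=True):
    p,d=snap('top',f);P=pts('top',d)
    g=(P[...,:2]-O);GX=g@EX;GY=g@EY
    m=(d>0)&(P[...,2]>.0535)&(P[...,2]<.067)&(GX>-.2)&(GX<.0)&(GY>-.199)&(GY<.12)
    h=cv2.cvtColor(p,cv2.COLOR_RGB2HSV); m&=(p[...,0]>p[...,2]+10.)|(g2(p)>140)
    n,l,s,c=cv2.connectedComponentsWithStats(m.astype(np.uint8));i=1+np.argmax(s[1:,4]);k=l==i
    r=cv2.minAreaRect((np.c_[GX[k],GY[k]]*1000).astype(np.float32));print('carton gauge mm',np.round(r[0],1),np.round(r[1],1),round(r[2],2),'x',np.round(np.percentile(GX[k]*1000,[1,99])),'y',np.round(np.percentile(GY[k]*1000,[1,99])))
    b=(d>0)&(P[...,2]>.042)&(P[...,2]<.052)&(GX<-.04)&(GX>-.125)&(GY>-.06)&(GY<.2)&(abs(p[...,0].astype(float)-p[...,2])<25)&(g2(p)<120)
    if b.any():print('blade y mm',np.round(np.percentile(GY[b]*1000,[2,50,98]),1),b.sum())
def g2(p): return cv2.cvtColor(p,cv2.COLOR_RGB2GRAY)
E
python3 - <<'E'
from meas import *
import workcell;print([ (k,getattr(workcell,k)) for k in dir(workcell) if 'tcp' in k.lower()])
for j in 'yx':
  for s in(1,-1):
    q=[solve_ik(W(*a),ori(j,s)) for a in ((-.19,-.052,.25),(-.055,.06,.25),(-.09,.2,.25))]
    print(j,s,[None if v is None else np.round(v,2).tolist() for v in q])
z=np.load('pics/top0.npz')
for n in 'a':
    pass
E
```

```text
[('tcp_to_grasp', 0.0188)]
y 1 [[-0.04, 0.17, 0.29, 1.92, -0.06, 1.06, 1.99], [0.03, 0.35, -0.08, 1.68, 0.03, 1.11, 1.65], [-0.08, 0.29, -0.25, 1.77, 0.08, 1.09, 1.36]]
y -1 [[-0.19, 0.18, 0.46, 1.93, -0.09, 1.06, -1.12], [-0.25, 0.35, 0.26, 1.69, -0.1, 1.11, -1.38], [-0.46, 0.28, 0.21, 1.78, -0.07, 1.09, -1.65]]
x 1 [[-0.08, 0.17, 0.34, 1.92, -0.06, 1.06, 0.42], [-0.15, 0.35, 0.14, 1.68, -0.05, 1.11, 0.15], [-0.27, 0.28, -0.01, 1.77, 0.0, 1.09, -0.15]]
x -1 [[-0.85, 0.46, 1.37, 1.94, -0.5, 1.15, -2.28], [-0.91, 0.74, 1.36, 1.71, -0.75, 1.33, -2.4], [0.64, 0.61, -1.3, 1.75, 0.62, 1.27, 2.48]]
```

```bash
python3 - <<'E'
from meas import *
q=ori('y',-1)
reach(W(-.19,-.052,.25),q); print(state()['t'])
line_to(W(-.19,-.052,.025),vel=.2)
print('hit',line_to(W(-.165,-.052,.025),vel=.08,max_force=15))
print('hit',line_to(W(-.125,-.052,.025),vel=.08,max_force=20))
r=line_to(W(-.096,-.052,.025),vel=.03,max_force=9)
s=state();print(r,G(s['tool_pos']),s['tool_pos'][2],s['wrist_force'],s['t'])
report('a1')
E
```

```text
2.9417
hit False
hit False
True [-0.1099 -0.0518] 0.024320339977576533 [ 0.02219262  0.14906502 -0.00552201] 5.95
carton gauge mm [-26.3  -3.6] [51.5 48.9] 0.43 x [-52.  -1.] y [-26.  21.]
blade y mm [148.6 154.2 160. ] 76
```

```bash
python3 - <<'E'
from meas import *
line_to(W(-.135,-.052,.025),vel=.1)
line_to(W(-.15,-.052,.15),vel=.25)
set_gripper(0.45)
reach(W(-.055,.07,.15),ori('x',1))
report('a2'); print(state()['t'])
E
```

```text
carton gauge mm [-50.8 -70.7] [116.8 100.3] 89.37 x [-100.   -2.] y [-128.  -14.]
blade y mm [148.6 154.5 159.9] 71
9.1083
```

View pics/a2.png

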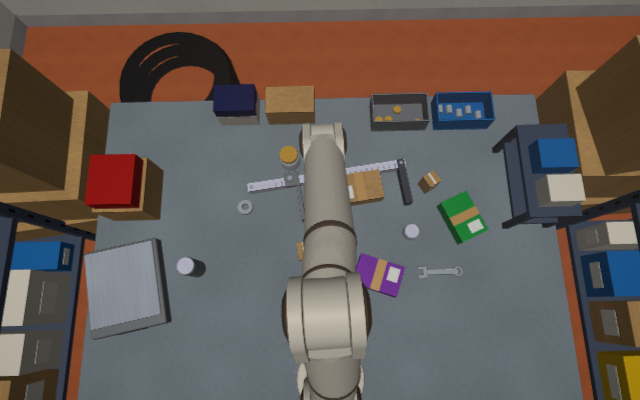

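The carton (366,187) now lies flat on the rail at y −128..+22 mm, about 72 mm short of the stop. Next I push it to the stop.

```bash
python3 - <<'E'
from meas import *
line_to(W(-.052,.06,.025),vel=.2)
print(line_to(W(-.052,-.02,.025),vel=.08,max_force=20),G(state()['tool_pos']))
r=line_to(W(-.052,-.056,.025),vel=.03,max_force=9)
s=state();print(r,G(s['tool_pos']),s['wrist_force'],s['t'])
line_to(W(-.052,-.02,.025),vel=.1)
line_to(W(-.052,-.0,.15),vel=.25)
set_gripper(0.0)
reach(W(-.085,.215,.15),ori('x',1))
report('a3'); print(state()['t'])
p,d=snap('scene','s3')
cv2.imwrite('pics/s3c.png',cv2.resize(p[150:300,180:440],None,fx=3,fy=3)[:,:,::-1])
E
```

```text
False [-0.0524 -0.0205]
True [-0.0522 -0.04  ] [ 0.14974988 -0.20473404  0.6162276 ] 11.7833
carton gauge mm [ -50.5 -124.3] [149.4 100. ] 89.77 x [-99.  -2.] y [-197.  -51.]
blade y mm [148.4 154.1 160. ] 74
14.5083
```

View pics/a3.png

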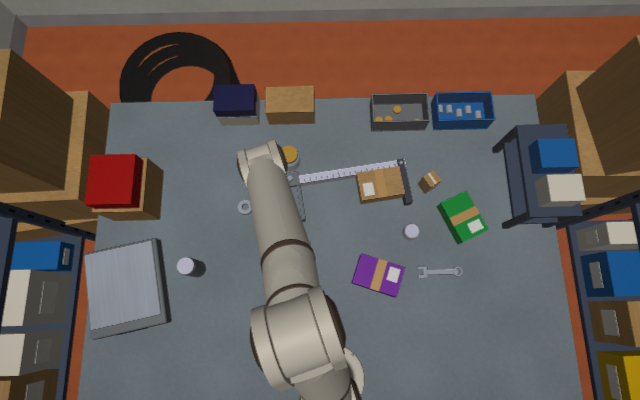

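View pics/s3c.png

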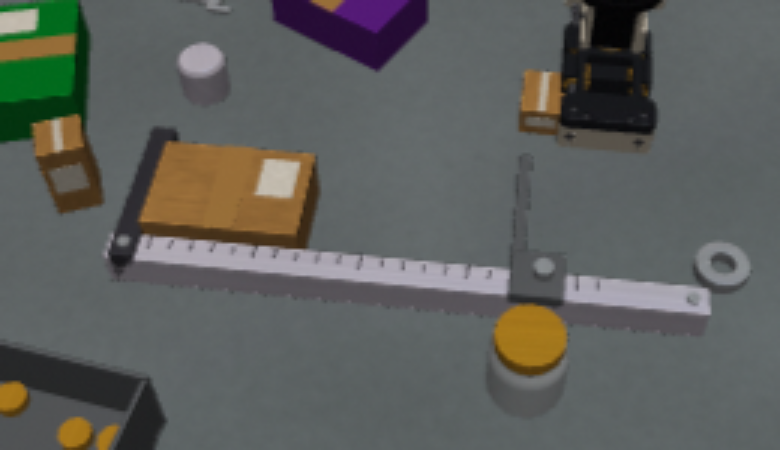

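The carton (381,184) is in the corner, reading (−50.5, −124.3) mm. I give it one more light squaring push against the rail before the cursor, since the slide to the stop could have opened a hair gap.

```bash
python3 - <<'E'
from meas import *
reach(W(-.15,-.12,.15),ori('y',-1)); set_gripper(0.6)
line_to(W(-.135,-.12,.025),vel=.2)
r=line_to(W(-.1,-.12,.025),vel=.03,max_force=8)
s=state();print(r,G(s['tool_pos']),s['t'])
line_to(W(-.135,-.12,.025),vel=.1)
line_to(W(-.15,-.12,.15),vel=.25)
set_gripper(0.0)
reach(W(-.085,.215,.15),ori('x',1))
report('a4')
line_to(W(-.085,.195,.028),vel=.2)
print(line_to(W(-.085,0.0,.028),vel=.1,max_force=15),G(state()['tool_pos']))
r=line_to(W(-.085,-.045,.028),vel=.03,max_force=5)
s=state();print(r,G(s['tool_pos']),s['wrist_force'],s['t'])
E
```

```text
True [-0.11   -0.1196] 18.4583
carton gauge mm [ -50.9 -124.1] [101.3 149.5] 0.19 x [-100.   -1.] y [-198.  -51.]
blade y mm [148.5 154.  160. ] 76
False [-0.0852  0.0002]
True [-0.0856 -0.028 ] [-0.55053698 -0.28780501 -0.07125184] 25.6417
```

```bash
python3 - <<'E'
from meas import *
line_to(W(-.085,.02,.028),vel=.1)
line_to(W(-.095,.04,.2),vel=.25)
reach(W(-.2,.3,.25),ori('x',1))
report('a5');print(state()['t'])
p,d=snap('scene','s5');z=np.load('pics/a5.npz')['p']
a=cv2.resize(z[130:230,330:450],None,fx=4,fy=4);b=cv2.resize(p[170:270,200:360],None,fx=2.48,fy=4)
cv2.imwrite('pics/c5.png',np.vstack([cv2.resize(z[140:290,220:500],(780,300)),cv2.resize(p[150:300,160:440],(780,300))])[:,:,::-1])
cv2.imwrite('pics/d5.png',cv2.resize(z[145:225,330:430],None,fx=7,fy=7,interpolation=cv2.INTER_CUBIC)[:,:,::-1])
P=pts('top',np.load('pics/a5.npz')['d']);m=(P[...,2]>.010)&(P[...,2]<.2)&(P[...,0]>.25)&(P[...,0]<.85)&(abs(P[...,1])<.5)
comps(m,P,100)
E
```

```text
carton gauge mm [ -50.4 -122.9] [151.5 100.3] 89.94 x [-100.   -1.] y [-197.  -50.]
blade y mm [-49.3 -43.2 -38.1] 75
28.25
[400. 125.] 523 ctr [ 845. -268.] size [  9. 199.] ang 0.0 z [0.014 0.05  0.08 ]
[450. 124.] 266 ctr [ 845. -448.] size [101.  10.] ang 89.7 z [0.016 0.05  0.081]
[289. 158.] 402 ctr [726. 127.] size [64. 64.] ang 49.4 z [0.021 0.082 0.088]
[354. 181.] 3335 ctr [611. -10.] size [170. 560.] ang 5.6 z [0.023 0.046 0.063]
[429. 181.] 299 ctr [ 629. -355.] size [45. 48.] ang 30.3 z [0.023 0.087 0.093]
[460. 216.] 1343 ctr [ 505. -461.] size [150. 103.] ang 23.6 z [0.026 0.059 0.064]
[411. 231.] 213 ctr [ 460. -284.] size [50. 47.] ang 89.5 z [0.02  0.048 0.053]
[304. 251.] 253 ctr [405.  78.] size [60. 45.] ang 6.6 z [0.028 0.034 0.039]
[378. 275.] 1500 ctr [ 317. -163.] size [151. 101.] ang 70.6 z [0.054 0.06  0.064]
[191. 267.] 438 ctr [355. 437.] size [53. 52.] ang 43.8 z [0.027 0.124 0.132]
```

View pics/c5.png

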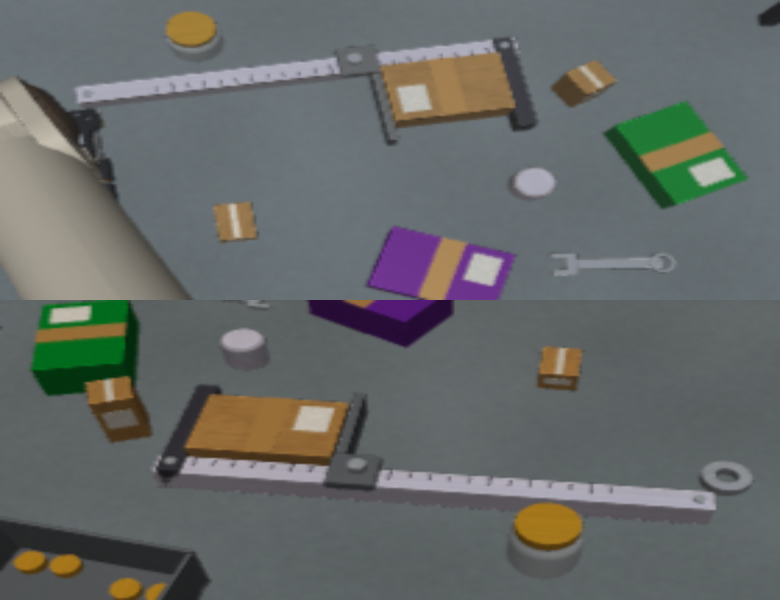

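View pics/d5.png

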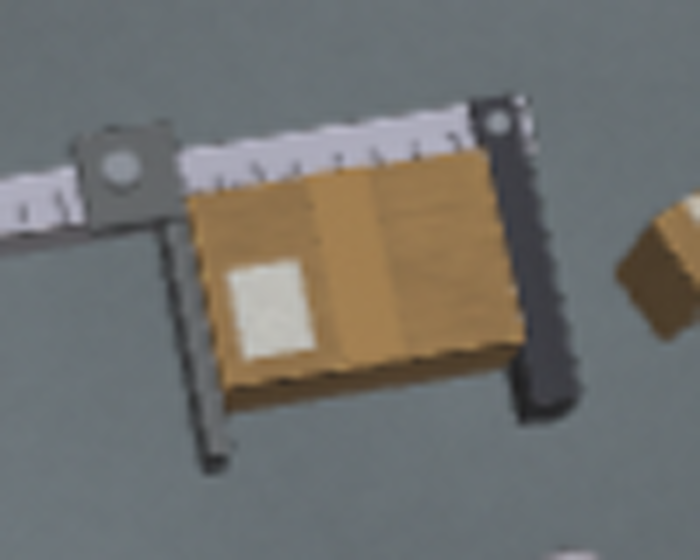

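The close crop shows the carton flat against the rail and against the stop (crop 505,250). The blade (crop 200,340) rests on its left end, and the bystanders have not moved.

```bash
python3 - <<'E'
from h import *
print(state()['wrist_force'],state()['width']);print(finish_job(),state()['t'])
E
```

```text
[-0.1495272  -0.36769342 -0.10328647] 0.0051821012537560706
the job is handed in; nothing more can be done
the job is handed in; nothing more can be done
```

The carton sits square in the corner with the cursor blade against its other end, and the job is handed in. I pushed the carton to the rail with the open fingers and along it to the end stop. A light push then squared it against the rail again. Last, I pushed the cursor on its outer face until the force rose against the carton, and drew the hand clear at about 28 s.

**Last checks:**
- **Carton:** its centre reads (−50.4, −122.9) mm in gauge axes, against (−50, −125) mm at home. It is turned less than 0.1°. The 2 mm difference in y is about the camera's accuracy; the fingers stopped against the end stop within 1 mm of the expected place.
- **Cursor:** the blade's measuring face reads about y = −49 mm, where −50 mm is expected, so travel is about 0.25.
- **Other things:** every bystander and look-alike measured again stayed within 1 mm. The bearing was hidden by the arm in the top view and the wrench is too low for that measurement; in the pictures the bearing (scene view) and the wrench (top view) stand where they were.

No check failed.

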